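# Feel the storage jars' lids and set aside the loose one

## Robot

A 6-joint arm with a two-finger parallel gripper is mounted at the origin on the work surface. World frame = base frame: x ahead of the robot, y to its left, z up, the work surface at z = 0. Lengths are in m, angles in rad, forces in N, time in s.
With the tool pointing down it reaches from about 0.325 to 0.9 m from the base axis. Payload 6.1 kg.
Tool frame: the origin (TCP) lies at the very end of the fingers, on their centre line; the grasp point (between the pads) lies 19 mm behind it; z points along the fingers, y is the line along which they close (so a half turn about z gives the same grasp; the last joint's range is limited). The gripper opens to 85 mm and grips with 20 to 120 N. Pads are 22 mm wide; open, the fingers measure 114 mm over their backs; the gripper's body (76 mm by 85 mm) begins 54 mm behind the grasp point. The pads swing forward as they close: fully open they stand 13 mm farther back than shut.
Start: joints at [1.122, 0.22, 1.526, -0, 1.395, -0.126], TCP at [0.198, 0.593, 0.231] pointing down, gripper open.
Joint ranges: [-2.98, 2.98], [-0.91, 2.08], [0.09, 2.57], [-1.24, 4.39], [0.2, 2.65], [-2.68, 2.68]. Speed limits (rad/s): [2.57, 2.57, 3.01, 3.14, 3.14, 3.14].

## Interface

Orientations are given as a 3x3 rotation matrix whose columns are the frame's x, y, z axes.
In Python, from bench import env, cams, close_job gives the robot as it stands. The module is installed in compiled form; this text tells all that it offers.
- The arm moves only by the shell command python3 -m pendant 'ROWS' [FORCE]. ROWS is JSON, one flat list of numbers, 7 for each row, row after row: the opening, from 0 (shut) to 1 (fully open), then the shift along the tool's x, y, z in cm, then the turn, a rotation vector about the tool's x, y, z in degrees. A call has exactly 8 rows; each row is the pose to reach, as a shift and turn from the pose commanded when the call began, along the tool's axes at that moment; what a row does not reach only later rows make up. A row lasts 1/10 s, in which the tool goes at most 50 mm and 8.59 degrees, less where a joint would pass 70% of its speed; a pose out of reach is approached as far as the arm can. A call with a gripper value outside its range is refused whole. The fingers move at their own pace and stop on an object; FORCE is the grip in N (left out, the last holds). Time passes only in rows, so rows that repeat a pose let the fingers close, or fill a call up. It gives the time, the measured TCP pose, the force, the opening and the grip force at its end, in the units of the state.
- env.sense(): the state, without advancing time (a new reading comes with each control period).
- cams.grab_frame(name): name is "side" or "top"; returns the picture (384x512x3 uint8, blue, green, red); there is no depth.
- cams.calibration(name): a dict with "K" (3x3 intrinsics, pixels), "k1" (the pictures are not rectified: a ray, as slopes to the right and down, at radius r is drawn at 1 + k1 r^2 times it, then the intrinsics apply), "origin" and "attitude" of the camera in the world. Camera axes: x right, y down, z forward; pixel columns grow to the right and rows downward; lengths in m; the calibration is good to about 2 mm. A picture is of the moment at which its call begins. calibration takes no time and is no camera call.
- close_job(): hands the job in; it is judged then, once.
The state is a dict: "time": time; "q": joint angles; "qd": joint speeds; "tau": joint torques, N m; "tcp_pos": TCP position; "orientation": TCP orientation; "wrist_force": force on the tool from outside, world axes, zero at the start; "torque": the same for the moment, N m; "opening": opening from 0.0 (shut) to 1.0 (fully open); "grip_force": force on a finger pad.
Only numpy, scipy, OpenCV 4.12 (cv2) and the standard library are available. Lean on these libraries where they do the work, as an engineer would, in place of code of your own. Each camera call takes 0.05 s, during which the arm holds its last target. There are 200 camera calls.

## Task

Check the screw lids of the three jars in the oak holder by feel: twist each one gently anticlockwise, so that a loose lid gives and turns some ten degrees or more, while a lid that holds against a light twist is tight and must not be unscrewed. Leave the jars with tight lids standing in the holder; take any jar whose lid is loose by its body, not by its lid, lift it out and set it down gently, upright on the floor of the steel tray, beside the salt. Leave everything else where it is.

Things in the scene. Friction and masses are not known exactly. Their poses are not given: they have to be found in the camera images.
- place_1 (a point): centre of the jar that stands in this pocket of the holder at the start: a square white stoneware jar, 58 x 58 mm, sides along the holder's x and y, body 66 mm tall, with a round ribbed steel screw lid (50 mm across, from 68 to 92 mm above the jar's underside); about 0.5 kg. The point belongs to the holder (it stays when the jar goes), 46 mm above the jar's underside; axes as the holder's
- place_2 (a point): centre of the jar that stands in this pocket of the holder at the start: a square white stoneware jar, 58 x 58 mm, sides along the holder's x and y, body 66 mm tall, with a round ribbed steel screw lid (50 mm across, from 68 to 92 mm above the jar's underside); about 0.5 kg. The point belongs to the holder (it stays when the jar goes), 46 mm above the jar's underside; axes as the holder's
- place_3 (a point): centre of the jar that stands in this pocket of the holder at the start: a square white stoneware jar, 58 x 58 mm, sides along the holder's x and y, body 66 mm tall, with a round ribbed steel screw lid (50 mm across, from 68 to 92 mm above the jar's underside); about 0.5 kg. The point belongs to the holder (it stays when the jar goes), 46 mm above the jar's underside; axes as the holder's
- holder: fixed oak block, 82 x 252 mm (x by y), 26 mm tall, with three square pockets 62 mm wide, 20 mm deep, 84 mm apart along its y; origin at the centre of its underside. A jar has 2 mm of play each side, turns about 4 degrees in it, then stops. The lids unscrew anticlockwise from above: a loose one turns at 0.1 to 0.25 N m, a tight one holds against 0.8 N m (0.6 is safe); they look alike
- tray: shallow steel tray, 200 x 240 mm (x by y), rim 18 mm tall, walls and floor 4 mm thick, fixed on the worktop; origin at the centre of its underside, z up
- salt: white salt shaker, 38 mm across, 64 mm tall, standing in the tray near one of its short sides (towards -y of the tray); origin at the centre of its underside
- mill: dark wooden pepper mill, 44 mm across, 100 mm tall, standing between the holder and the tray; origin at the centre of its underside
- mug: white mug, 80 mm across, 92 mm tall, beyond the holder and the tray; origin at the centre of its underside
- bowl: blue bowl, 110 mm across, 50 mm tall; origin at the centre of its underside
- tin: black round tin with a small steel knob, 92 mm across, 142 mm tall; origin at the centre of its underside
- soap: white soap bottle with black cap, 60 mm across, 170 mm tall; origin at the centre of its underside
- spoon: steel spoon with a wooden handle, 200 mm long, lying on the worktop; origin on its underside

How it is judged:
By the outcome, as a careful person would: the job done as asked, in the order asked, and still so for the second after the job is handed in, with the robot touching nothing.
It also fails if it takes over 72 s, if anything falls off the work surface, if the arm or the gripper's body presses on something with over 40 N, if the wrist force passes 120 N, or if a joint passes its speed limit or range.

## Working session

There is one attempt and no reset: what is moved stays moved. The work goes in short steps, Python scripts to look and compute and a shell command to move; the robot and the scene stay as the last step left them, time stands still between calls to the robot, and variables do not carry over. Pictures are saved under pics/ and viewed, at most 10 in all, crops included, and the job is handed in when it is done.

```bash
mkdir -p pics; python3 - <<'E'
from bench import env,cams
import cv2,numpy as np
for n in("side","top"):
    cv2.imwrite(f"pics/{n}0.png",cams.grab_frame(n)); c=cams.calibration(n); print(n,{k:np.round(v,4).tolist() for k,v in c.items()})
s=env.sense(); print(s)
E
```

```text
side {'K': [[487.2835, 0.0, 251.8725], [0.0, 487.2835, 182.999], [0.0, 0.0, 1.0]], 'k1': -0.0689, 'origin': [0.4299, -1.1143, 0.8049], 'attitude': [[0.9964, -0.0523, 0.066], [-0.0838, -0.5421, 0.8361], [-0.0079, -0.8387, -0.5445]]}
top {'K': [[461.4884, 0.0, 252.561], [0.0, 461.4884, 190.3918], [0.0, 0.0, 1.0]], 'k1': -0.0598, 'origin': [0.2159, 0.0173, 1.5119], 'attitude': [[0.0127, -0.9811, 0.193], [-0.9999, -0.0133, -0.0014], [0.004, -0.1929, -0.9812]]}
{'time': 0.1, 'q': array([ 1.12189586e+00,  2.21195088e-01,  1.52751196e+00,  4.90613106e-06,
        1.39468861e+00, -1.26118771e-01]), 'qd': array([ 0.00058365, -0.00189257, -0.00099039,  0.00015753, -0.000171  ,
       -0.00043261]), 'tau': array([ 1.03409067e-03, -4.98242462e+01, -3.90550447e+01, -5.53094389e-05,
        5.60019136e-03,  6.39244877e-05]), 'tcp_pos': array([0.198026  , 0.59221851, 0.23027093]), 'orientation': array([[-9.48356352e-01,  3.17205944e-01, -7.86810016e-04],
       [ 3.17206835e-01,  9.48354993e-01, -1.62227338e-03],
       [ 2.31580448e-04, -1.78807478e-03, -9.99998375e-01]]), 'wrist_force': array([-0.12861549, -0.2503584 , -0.26295566]), 'torque': array([ 0.01862916, -0.05664696, -0.04230633]), 'grip_force': 0.0, 'opening': 1.0035248035740294}
```

View pics/top0.png

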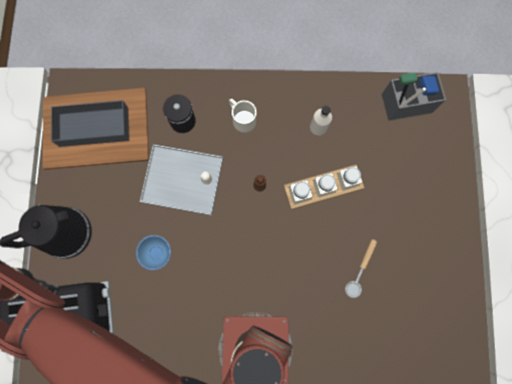

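View pics/side0.png

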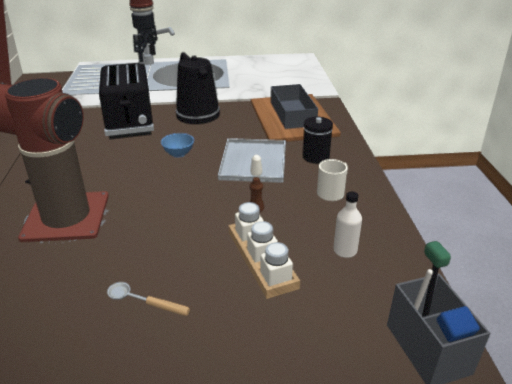

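The top view shows the jars at about (302,190), (327,183) and (352,176) in the holder. The tray is at (182,180) with the salt at (206,176), and the mill is at (260,183).

```bash
cat > h.py <<'E'
import numpy as np,cv2
from bench import env,cams
def ray(n,p):
    c=cams.calibration(n);K=np.array(c["K"]);k=c["k1"]
    d=(np.array(p,float)-[K[0,2],K[1,2]])/K[0,0];u=d.copy()
    for _ in range(20):u=d/(1+k*(u@u))
    return np.array(c["origin"]),np.array(c["attitude"])@np.r_[u,1]
def plane(n,p,z):
    o,v=ray(n,p);return o+v*(z-o[2])/v[2]
def pix(n,P):
    c=cams.calibration(n);K=np.array(c["K"]);q=np.array(c["attitude"]).T@(np.array(P)-c["origin"]);u=q[:2]/q[2]
    return K[0,0]*u*(1+c["k1"]*(u@u))+K[:2,2]
E
python3 - <<'E'
from h import *
im=cv2.imread("pics/top0.png");hsv=cv2.cvtColor(im,cv2.COLOR_BGR2HSV)
def comps(m,box):
    x0,y0,x1,y1=box;k=np.zeros(m.shape,np.uint8);k[y0:y1,x0:x1]=m[y0:y1,x0:x1]
    return [c for c in cv2.findContours(k,cv2.RETR_EXTERNAL,cv2.CHAIN_APPROX_NONE)[0] if len(c)>15]
g=im.max(2)
# holder outline incl. jars
for nm,box,z in(("holder",(278,160,370,215),.026),("tray",(135,140,230,220),.018)):
    c=max(comps((g>95).astype(np.uint8),box),key=cv2.contourArea)
    W=np.array([plane("top",p[0],z)[:2] for p in c],np.float32)
    r=cv2.minAreaRect(W);print(nm,r,cv2.boxPoints(r).round(3).tolist())
a=cv2.resize(im[140:225,135:225],None,fx=5,fy=5,interpolation=2);b=cv2.resize(im[155:215,275:373],None,fx=8,fy=8,interpolation=2)
s=cv2.imread("pics/side0.png");
cv2.imwrite("pics/b.png",b)
d=cv2.resize(s[195:295,220:305],None,fx=6,fy=6,interpolation=2);cv2.imwrite("pics/d.png",d)
E
```

```text
holder ((0.5239467024803162, -0.22058750689029694), (0.18208223581314087, 0.30637016892433167), 0.7082834839820862) [[0.4309999942779541, -0.0689999982714653], [0.4350000023841858, -0.375], [0.6169999837875366, -0.37299999594688416], [0.6129999756813049, -0.06599999964237213]]
tray ((0.5458405017852783, 0.25294166803359985), (0.26913759112358093, 0.32058146595954895), 0.8265017867088318) [[0.4090000092983246, 0.41100001335144043], [0.414000004529953, 0.09099999815225601], [0.6830000281333923, 0.0949999988079071], [0.6779999732971191, 0.41499999165534973]]
```

View pics/b.png

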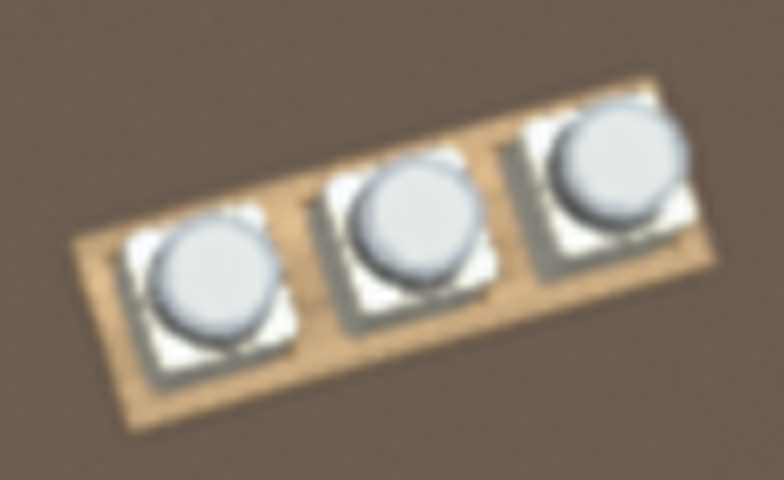

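View pics/d.png

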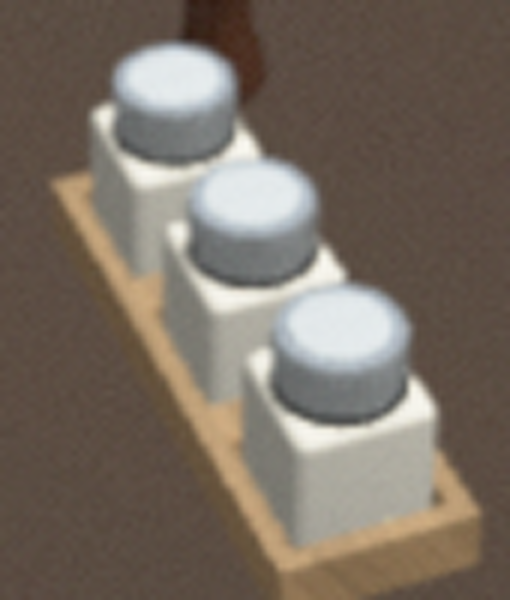

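The crop of the top view gives holder corners at (72,241), (655,77), (717,262) and (130,432). The lid discs are centred near (217,277), (419,218) and (622,158). The side crop agrees.

```bash
python3 - <<'E'
from h import *
f=lambda x,y:((x+.5)/8-.5+275,(y+.5)/8-.5+155)
C=np.array([plane("top",f(*p),.026)[:2] for p in((72,241),(655,77),(717,262),(130,432))])
L=np.array([plane("top",f(*p),.096)[:2] for p in((217,277),(419,218),(622,158))])
print("corners",C.round(4).tolist(),"c",C.mean(0).round(4),"edges",np.linalg.norm(np.roll(C,-1,0)-C,axis=1).round(4))
print("lids",L.round(4).tolist(),np.linalg.norm(np.diff(L,axis=0),axis=1))
e=C[0]+C[3]-C[1]-C[2];print("yaw of holder y from world y",np.degrees(np.arctan2(-e[0],e[1])))
e=L[0]-L[2];print("lid",np.degrees(np.arctan2(-e[0],e[1])))
# side lids : crop d /6 + (220,195)
g=lambda x,y:((x+.5)/6-.5+220,(y+.5)/6-.5+195)
print("side lids",[plane("side",g(*p),.098)[:2].round(4).tolist() for p in((174,78),(253,195),(342,322))])
im=cv2.imread("pics/top0.png")
m=np.zeros(im.shape[:2],np.uint8);m[138:220,130:230]=((im[...,0]>120)[138:220,130:230])
c=max(cv2.findContours(m,0,2)[0],key=cv2.contourArea)
W=np.array([plane("top",p[0],.018)[:2] for p in c],np.float32);r=cv2.minAreaRect(W);print("tray",r,cv2.boxPoints(r).round(3).tolist())
for nm,p,q in(("salt",(206,176),(256,160)),("mill",(260,183),(257,180))):
    print(nm,plane("top",p,.06 if nm=="salt" else .095)[:2])
    o,v=ray("top",p)
t=env.sense()["tcp_pos"];print(t)
E
```

```text
corners [[0.5286, -0.0866], [0.6018, -0.3299], [0.5234, -0.3531], [0.4494, -0.1103]] c [ 0.5258 -0.22  ] edges [0.254  0.0817 0.2539 0.0826]
lids [[0.5003, -0.1386], [0.525, -0.2183], [0.5504, -0.2993]] [0.08352324 0.08488277]
yaw of holder y from world y 16.84381618469492
lid 17.31677304280563
side lids [[0.4981, -0.1393], [0.5227, -0.2197], [0.5477, -0.2979]]
tray ((0.5464615821838379, 0.2524828612804413), (0.2426396906375885, 0.20353683829307556), 80.39735412597656) [[0.4259999990463257, 0.15000000596046448], [0.6269999742507935, 0.11599999666213989], [0.6669999957084656, 0.35499998927116394], [0.4659999907016754, 0.3889999985694885]]
salt [0.54671731 0.16604328]
mill [ 0.51850019 -0.00780568]
[0.198026   0.59221851 0.23027093]
```

```bash
cat >> h.py <<'E'
from scipy.spatial.transform import Rotation as R
def go(x,y,z,yaw):   # yaw of tool y axis, deg; tool straight down
    s=env.sense();O=np.array(s["orientation"]);a=np.radians(yaw)
    ty=np.array([np.cos(a),np.sin(a),0]);tz=np.array([0,0,-1.]);T=np.c_[np.cross(ty,tz),ty,tz]
    print("shift cm",((np.array([x,y,z])-s["tcp_pos"])@O*100).round(2),"rot",np.degrees(R.from_matrix(O.T@T).as_rotvec()).round(2))
E
python3 -c "
from h import *
go(.499,-.139,.20,17)"
```

```text
shift cm [-51.74 -59.79   3.12] rot [-1.000e-01  4.000e-02  5.451e+01]
```

```bash
python3 -m pendant '[1,-51.7,-59.8,3.1,0,0,54.5, 1,-51.7,-59.8,3.1,0,0,54.5, 1,-51.7,-59.8,3.1,0,0,54.5, 1,-51.7,-59.8,3.1,0,0,54.5, 1,-51.7,-59.8,3.1,0,0,54.5, 1,-51.7,-59.8,3.1,0,0,54.5, 1,-51.7,-59.8,3.1,0,0,54.5, 1,-51.7,-59.8,3.1,0,0,54.5]' 20; python3 -c "
from h import *
go(.499,-.139,.20,17)"
```

```text
time: 0.9
tcp_pos: [0.3503, 0.2212, 0.2154]
orientation: [[-0.291, 0.957, 0.0], [0.957, 0.291, 0.0], [-0.0, 0.0, -1.0]]
wrist_force: [1.1, 0.7, -0.0]
opening: 1.0
grip_force: 0.0
shift cm [-38.79   3.73   1.54] rot [ 0.01  0.   -0.06]
```

```bash
python3 -m pendant '[1,-38.8,3.7,1.5,0,0,0, 1,-38.8,3.7,1.5,0,0,0, 1,-38.8,3.7,1.5,0,0,0, 1,-38.8,3.7,1.5,0,0,0, 1,-38.8,3.7,1.5,0,0,0, 1,-38.8,3.7,1.5,0,0,0, 1,-38.8,3.7,1.5,0,0,0, 1,-38.8,3.7,1.5,0,0,0]'; python3 -c "
from h import *
cams.grab_frame('top')
for n in('side','top'):
  im=cams.grab_frame(n);cv2.imwrite('pics/%s1.png'%n,im)
a=cv2.imread('pics/side1.png')[130:300,180:330];b=cv2.imread('pics/top1.png')[130:300,230:380]
cv2.imwrite('pics/n1.png',cv2.resize(np.hstack([a,b]),None,fx=2.6,fy=2.6))
s=env.sense();print(s['tcp_pos'],s['torque'],s['wrist_force']);go(.499,-.139,.074,17)"
```

```text
time: 1.7
tcp_pos: [0.4994, -0.1399, 0.2002]
orientation: [[-0.291, 0.957, -0.0], [0.957, 0.291, -0.0], [-0.0, -0.0, -1.0]]
wrist_force: [0.8, 1.5, 0.8]
opening: 0.998
grip_force: 0.0
[ 0.4989938  -0.13912492  0.19975169] [0.06231764 0.03392032 0.00484037] [-0.45441275  1.89464595 -0.06491382]
shift cm [-0.    0.02 12.58] rot [-0.07 -0.06 -0.21]
```

View pics/n1.png

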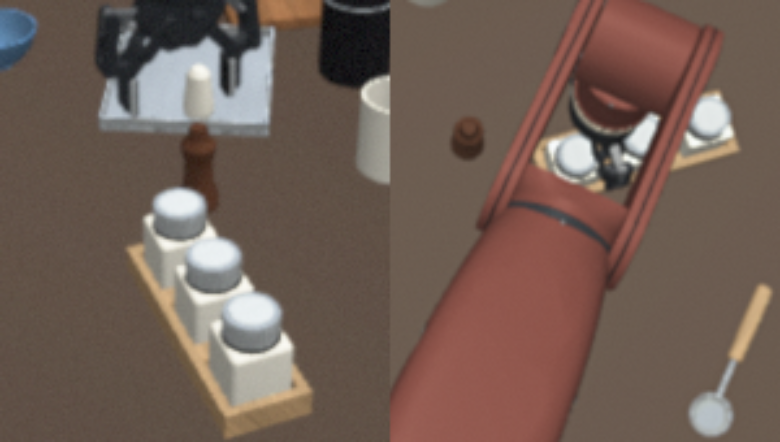

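The side view shows the open fingers straddling the first lid along the holder's x. Tracking is within 1 mm.

```bash
python3 -m pendant '[1,0,0,4,0,0,0, 1,0,0,8,0,0,0, 1,0,0,11,0,0,0, 1,0,0,12.6,0,0,0, 1,0,0,12.6,0,0,0, 0.5,0,0,12.6,0,0,0, 0.3,0,0,12.6,0,0,0, 0.3,0,0,12.6,0,0,0]' 20; python3 -m pendant '[0.3,0,0,0,0,0,0, 0.3,0,0,0,0,0,0, 0.3,0,0,0,0,0,0, 0.3,0,0,0,0,0,0, 0.3,0,0,0,0,0,0, 0.3,0,0,0,0,0,0, 0.3,0,0,0,0,0,0, 0.3,0,0,0,0,0,0]' ; python3 -c "
from h import *
s=env.sense();print(s['torque'],s['wrist_force']);go(.499,-.139,.074,17)"
```

```text
time: 2.65
tcp_pos: [0.5, -0.1375, 0.0764]
orientation: [[-0.293, 0.956, 0.002], [0.956, 0.293, -0.001], [-0.002, 0.002, -1.0]]
wrist_force: [-0.9, 1.5, 2.7]
opening: 0.577
grip_force: 22.9
time: 3.45
tcp_pos: [0.5, -0.1375, 0.0764]
orientation: [[-0.292, 0.956, 0.002], [0.956, 0.292, -0.001], [-0.001, 0.002, -1.0]]
wrist_force: [-3.2, 1.6, 6.8]
opening: 0.569
grip_force: 23.1
[0.19245908 0.24179699 0.00590049] [-3.23015348  1.64825178  6.81804818]
shift cm [-0.11 -0.14  0.24] rot [0.1  0.08 0.  ]
```

The tips press lightly on something, so I'll reopen a little, rise 3 mm, regrip, then twist.

```bash
python3 -m pendant '[0.75,0,0,0,0,0,0, 0.75,0,0,0,0,0,0, 0.75,0,0,-0.3,0,0,0, 0.75,0,0,-0.3,0,0,0, 0.3,0,0,-0.3,0,0,0, 0.3,0,0,-0.3,0,0,0, 0.3,0,0,-0.3,0,0,0, 0.3,0,0,-0.3,0,0,0]' 20; python3 -c "
from h import *
s=env.sense();print(s['torque']);go(.499,-.139,.077,17)"
python3 -m pendant '[0.3,0,0,0,0,0,-1, 0.3,0,0,0,0,0,-2, 0.3,0,0,0,0,0,-3, 0.3,0,0,0,0,0,-4, 0.3,0,0,0,0,0,-5, 0.3,0,0,0,0,0,-6, 0.3,0,0,0,0,0,-6, 0.3,0,0,0,0,0,-6]' ; python3 -c "
from h import *
s=env.sense();print(s['torque'],s['q'][5]);go(.499,-.139,.077,17)"
```

```text
time: 4.25
tcp_pos: [0.4992, -0.1372, 0.0779]
orientation: [[-0.293, 0.956, 0.0], [0.956, 0.293, -0.0], [-0.0, 0.0, -1.0]]
wrist_force: [-0.9, 0.4, 3.3]
opening: 0.573
grip_force: 20.6
[ 0.12544008  0.22545283 -0.05720896]
shift cm [-0.17 -0.07  0.09] rot [0.01 0.01 0.01]
time: 5.05
tcp_pos: [0.4986, -0.1368, 0.0778]
orientation: [[-0.391, 0.92, -0.001], [0.92, 0.391, 0.001], [0.001, -0.001, -1.0]]
wrist_force: [-3.6, 2.0, 7.5]
opening: 0.578
grip_force: 21.0
[ 0.24899312  0.6047436  -0.30833531] -0.8226115085098129
shift cm [-0.22 -0.05  0.08] rot [-0.05 -0.07  6.03]
```

```bash
python3 -m pendant '[0.3,0,0,0,0,0,-0.5, 0.3,0,0,0,0,0,-1, 0.3,0,0,0,0,0,-1.5, 0.3,0,0,0,0,0,-2, 0.3,0,0,0,0,0,-2.5, 0.3,0,0,0,0,0,-3, 0.3,0,0,0,0,0,-3, 0.3,0,0,0,0,0,-3]' ; python3 -c "
from h import *
s=env.sense();print(s['torque'],s['q'][5]);go(.499,-.139,.077,17)"
```

```text
time: 5.85
tcp_pos: [0.4983, -0.1364, 0.0776]
orientation: [[-0.438, 0.899, -0.002], [0.899, 0.438, 0.002], [0.002, -0.001, -1.0]]
wrist_force: [-3.5, 3.0, 7.7]
opening: 0.572
grip_force: 21.2
[ 0.40207364  0.78305837 -0.46410231] -0.8746830163085004
shift cm [-0.26 -0.05  0.06] rot [-0.07 -0.13  9.  ]
```

```bash
python3 -m pendant '[0.3,0,0,-0.05,0,0,0, 0.3,0,0,-0.08,0,0,0, 0.3,0,0,-0.08,0,0,-0.5, 0.3,0,0,-0.08,0,0,-1, 0.3,0,0,-0.08,0,0,-1, 0.3,0,0,-0.08,0,0,-1, 0.3,0,0,-0.08,0,0,-1, 0.3,0,0,-0.08,0,0,-1]' ; python3 -c "
from h import *
s=env.sense();print(s['torque'],s['q'][5]);go(.499,-.139,.077,17)"
```

```text
time: 6.65
tcp_pos: [0.4982, -0.1364, 0.0778]
orientation: [[-0.455, 0.891, -0.002], [0.891, 0.455, 0.001], [0.002, -0.001, -1.0]]
wrist_force: [-3.4, 4.1, 3.5]
opening: 0.573
grip_force: 20.8
[ 0.63030004  0.63395361 -0.45342451] -0.8925537169765774
shift cm [-0.27 -0.05  0.08] rot [-0.08 -0.13 10.04]
```

```bash
python3 -m pendant '[1,0,0,0,0,0,0, 1,0,0,0,0,0,0, 1,0,0,0,0,0,0, 1,0,0,-4,0,0,0, 1,0,0,-4,0,0,8, 1,0,0,-4,0,0,10, 1,0,0,-4,0,0,10, 1,0,0,-4,0,0,10]' 20; python3 -c "
from h import *
s=env.sense();print(s['torque'],s['wrist_force']);go(.524,-.218,.079,17)"
```

```text
time: 7.45
tcp_pos: [0.4991, -0.1373, 0.1183]
orientation: [[-0.294, 0.956, 0.0], [0.956, 0.294, -0.0], [-0.0, -0.0, -1.0]]
wrist_force: [-0.0, -0.1, -1.0]
opening: 1.001
grip_force: 0.0
[0.01627752 0.03246296 0.02207613] [-0.03094563 -0.06998024 -0.96767064]
shift cm [-8.45  0.01  3.93] rot [-0.    0.01  0.09]
```

```bash
python3 -m pendant '[1,-5,0,0,0,0,0, 1,-8.4,0,0,0,0,0, 1,-8.4,0,2,0,0,0, 1,-8.4,0,3.9,0,0,0, 1,-8.4,0,3.9,0,0,0, 0.3,-8.4,0,3.9,0,0,0, 0.3,-8.4,0,3.9,0,0,0, 0.3,-8.4,0,3.9,0,0,0]' 20; python3 -c "
from h import *
s=env.sense();print(s['torque']);go(.524,-.218,.079,17)"
python3 -m pendant '[0.3,0,0,0,0,0,-1, 0.3,0,0,-0.05,0,0,-2, 0.3,0,0,-0.05,0,0,-3, 0.3,0,0,-0.05,0,0,-4, 0.3,0,0,-0.05,0,0,-5, 0.3,0,0,-0.05,0,0,-6, 0.3,0,0,-0.05,0,0,-6, 0.3,0,0,-0.05,0,0,-6]' ; python3 -c "
from h import *
s=env.sense();print(s['torque']);go(.524,-.218,.079,17)"
```

```text
time: 8.25
tcp_pos: [0.5243, -0.2178, 0.0808]
orientation: [[-0.293, 0.956, 0.001], [0.956, 0.293, -0.001], [-0.002, 0.001, -1.0]]
wrist_force: [-1.4, -0.9, 1.1]
opening: 0.572
grip_force: 22.0
[ 0.08332018  0.14151043 -0.00535158]
shift cm [-0.01 -0.04  0.18] rot [0.06 0.09 0.05]
time: 9.05
tcp_pos: [0.5245, -0.2181, 0.0807]
orientation: [[-0.391, 0.92, 0.002], [0.92, 0.391, -0.001], [-0.002, 0.001, -1.0]]
wrist_force: [1.2, -1.8, 5.7]
opening: 0.571
grip_force: 22.3
[-0.379921   -0.62266837 -0.09271382]
shift cm [ 0.03 -0.04  0.17] rot [0.07 0.1  6.05]
```

```bash
python3 -m pendant '[0.3,0,0,0,0,0,-0.5, 0.3,0,0,0,0,0,-1, 0.3,0,0,0,0,0,-1.5, 0.3,0,0,0,0,0,-2, 0.3,0,0,0,0,0,-2.5, 0.3,0,0,0,0,0,-3, 0.3,0,0,0,0,0,-3, 0.3,0,0,0,0,0,-3]' ; python3 -c "
from h import *
s=env.sense();print(s['torque'])"
python3 -m pendant '[0.3,0,0,0,0,0,-0.5, 0.3,0,0,0,0,0,-1, 0.3,0,0,0,0,0,-1.5, 0.3,0,0,0,0,0,-2, 0.3,0,0,0,0,0,-2.5, 0.3,0,0,0,0,0,-3, 0.3,0,0,0,0,0,-3, 0.3,0,0,0,0,0,-3]' ; python3 -c "
from h import *
s=env.sense();print(s['torque']);go(.524,-.218,.079,17)"
```

```text
time: 9.85
tcp_pos: [0.5244, -0.2181, 0.0807]
orientation: [[-0.439, 0.898, 0.002], [0.898, 0.439, -0.001], [-0.002, 0.001, -1.0]]
wrist_force: [2.2, -3.1, 6.2]
opening: 0.574
grip_force: 22.3
[-0.33372104 -0.48630194 -0.17500543]
time: 10.65
tcp_pos: [0.5243, -0.2182, 0.0808]
orientation: [[-0.485, 0.874, 0.001], [0.874, 0.485, -0.001], [-0.002, 0.001, -1.0]]
wrist_force: [1.0, -2.4, 5.8]
opening: 0.577
grip_force: 22.4
[-0.34383865 -0.37187117 -0.14280164]
shift cm [ 0.03 -0.02  0.18] rot [ 0.05  0.1  12.04]
```

The middle lid yields at a steady ~0.15 N m. I'll turn a little more to confirm, then move to the third.

```bash
python3 -m pendant '[0.3,0,0,0,0,0,-1, 0.3,0,0,0,0,0,-2, 0.3,0,0,0,0,0,-3, 0.3,0,0,0,0,0,-4, 0.3,0,0,0,0,0,-5, 0.3,0,0,0,0,0,-6, 0.3,0,0,0,0,0,-6, 0.3,0,0,0,0,0,-6]' ; python3 -c "
from h import *
s=env.sense();print(s['torque'])"
python3 -m pendant '[1,0,0,0,0,0,0, 1,0,0,0,0,0,0, 1,0,0,0,0,0,0, 1,0,0,-4,0,0,0, 1,0,0,-4,0,0,8, 1,0,0,-4,0,0,16, 1,0,0,-4,0,0,18, 1,0,0,-4,0,0,18]' 20; python3 -c "
from h import *
s=env.sense();print(s['torque'],s['wrist_force']);go(.549,-.298,.080,17)"
```

```text
time: 11.45
tcp_pos: [0.5241, -0.2182, 0.0808]
orientation: [[-0.574, 0.819, 0.001], [0.819, 0.574, -0.001], [-0.002, 0.0, -1.0]]
wrist_force: [0.3, -3.4, 6.2]
opening: 0.579
grip_force: 22.4
[-0.39307015 -0.32175607 -0.10014632]
time: 12.25
tcp_pos: [0.5232, -0.217, 0.1194]
orientation: [[-0.293, 0.956, -0.001], [0.956, 0.293, 0.001], [0.001, -0.001, -1.0]]
wrist_force: [0.9, 0.0, 0.7]
opening: 0.999
grip_force: 0.0
[0.0023017  0.03140453 0.0105647 ] [0.93977103 0.02559455 0.66328556]
shift cm [-8.5   0.1   3.93] rot [-0.05 -0.06  0.02]
```

```bash
python3 -m pendant '[1,-5,0,0,0,0,0, 1,-8.5,0.1,0,0,0,0, 1,-8.5,0.1,2,0,0,0, 1,-8.5,0.1,3.9,0,0,0, 1,-8.5,0.1,3.9,0,0,0, 0.3,-8.5,0.1,3.9,0,0,0, 0.3,-8.5,0.1,3.9,0,0,0, 0.3,-8.5,0.1,3.9,0,0,0]' 20; python3 -c "
from h import *
s=env.sense();print(s['torque']);go(.549,-.298,.080,17)"
python3 -m pendant '[0.3,0,0,0,0,0,-1, 0.3,0,0,-0.05,0,0,-2, 0.3,0,0,-0.05,0,0,-3, 0.3,0,0,-0.05,0,0,-4, 0.3,0,0,-0.05,0,0,-5, 0.3,0,0,-0.05,0,0,-6, 0.3,0,0,-0.05,0,0,-6, 0.3,0,0,-0.05,0,0,-6]' ; python3 -c "
from h import *
s=env.sense();print(s['torque']);go(.549,-.298,.080,17)"
```

```text
time: 13.05
tcp_pos: [0.5501, -0.2989, 0.0826]
orientation: [[-0.293, 0.956, 0.001], [0.956, 0.293, -0.002], [-0.002, 0.001, -1.0]]
wrist_force: [-0.9, 0.1, 1.5]
opening: 0.57
grip_force: 21.4
[0.06776125 0.119214   0.00486984]
shift cm [ 0.12 -0.07  0.26] rot [0.04 0.1  0.05]
time: 13.85
tcp_pos: [0.5492, -0.2984, 0.0822]
orientation: [[-0.391, 0.92, -0.001], [0.92, 0.391, 0.0], [0.001, -0.0, -1.0]]
wrist_force: [-3.5, 1.5, 6.9]
opening: 0.578
grip_force: 22.1
[ 0.16869848  0.52354231 -0.28171407]
shift cm [ 0.05 -0.01  0.22] rot [-0.03 -0.03  6.04]
```

```bash
python3 -m pendant '[0.3,0,0,0,0,0,-0.5, 0.3,0,0,0,0,0,-1, 0.3,0,0,0,0,0,-1.5, 0.3,0,0,0,0,0,-2, 0.3,0,0,0,0,0,-2.5, 0.3,0,0,0,0,0,-3, 0.3,0,0,0,0,0,-3, 0.3,0,0,0,0,0,-3]' ; python3 -c "
from h import *
s=env.sense();print(s['torque']);go(.549,-.298,.080,17)"
```

```text
time: 14.65
tcp_pos: [0.5486, -0.298, 0.0819]
orientation: [[-0.439, 0.899, -0.002], [0.899, 0.439, 0.001], [0.002, -0.001, -1.0]]
wrist_force: [-5.5, 1.4, 7.1]
opening: 0.578
grip_force: 22.2
[ 0.29331343  0.86050747 -0.31529155]
shift cm [-0.02  0.04  0.19] rot [-0.09 -0.11  9.04]
```

```bash
python3 -m pendant '[0.3,0,0,0,0,0,-0.5, 0.3,0,0,0,0,0,-1, 0.3,0,0,0,0,0,-1.5, 0.3,0,0,0,0,0,-2, 0.3,0,0,0,0,0,-2, 0.3,0,0,0,0,0,-2, 0.3,0,0,0,0,0,-2, 0.3,0,0,0,0,0,-2]' ; python3 -c "
from h import *
s=env.sense();print(s['torque'],s['tau']);go(.549,-.298,.080,17)"
```

```text
time: 15.45
tcp_pos: [0.5484, -0.2979, 0.0818]
orientation: [[-0.47, 0.883, -0.003], [0.883, 0.47, 0.002], [0.003, -0.002, -1.0]]
wrist_force: [-6.0, 2.2, 8.1]
opening: 0.574
grip_force: 22.3
[ 0.26115977  0.98134406 -0.4545676 ] [  1.04054186 -48.46479893 -34.41874266   0.31324094  -1.87630333
  -0.51000779]
shift cm [-0.04  0.05  0.18] rot [-0.1  -0.14 11.01]
```

The first and third lids hold at up to 0.45 N m, so they are tight. The middle one is loose. I'll release and go to its body.

```bash
python3 -m pendant '[0.3,0,0,0,0,0,2, 1,0,0,0,0,0,2, 1,0,0,0,0,0,2, 1,0,0,0,0,0,2, 1,0,0,-4,0,0,2, 1,0,0,-5,0,0,9, 1,0,0,-5,0,0,9, 1,0,0,-5,0,0,9]' 20; python3 -c "
from h import *
for n in('side',):
  im=cams.grab_frame(n);cv2.imwrite('pics/s2.png',cv2.resize(im[120:300,180:330],None,fx=3.3,fy=3.3))
s=env.sense();print(s['torque'],s['wrist_force']);go(.524,-.218,.034,18)"
```

```text
time: 16.25
tcp_pos: [0.5492, -0.2982, 0.1308]
orientation: [[-0.329, 0.944, -0.001], [0.944, 0.329, 0.0], [0.001, -0.0, -1.0]]
wrist_force: [-0.4, -0.3, -0.4]
opening: 0.999
grip_force: 0.0
[ 0.01890584  0.00884939 -0.0132736 ] [0.14833895 0.05476812 0.03640754]
shift cm [8.35 0.3  9.62] rot [-0.07 -0.1   1.17]
```

View pics/s2.png

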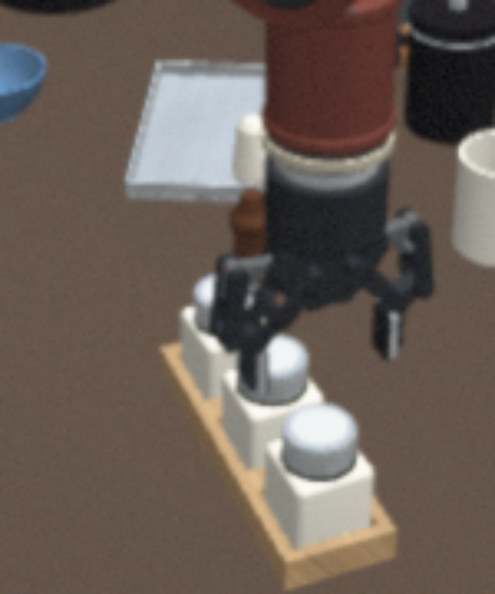

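The jars all stand seated and the gripper is clear above the third. Next I move to the middle jar's body and grip it.

```bash
python3 -m pendant '[1,5,0.2,0,0,0,1, 1,8.4,0.3,0,0,0,1, 1,8.4,0.3,0,0,0,1, 1,8.4,0.3,4,0,0,1, 1,8.4,0.3,8,0,0,1, 1,8.4,0.3,9.6,0,0,1, 1,8.4,0.3,9.6,0,0,1, 1,8.4,0.3,9.6,0,0,1]' 20; python3 -c "
from h import *
s=env.sense();print(s['torque'],s['wrist_force']);go(.524,-.218,.034,18)"
python3 -m pendant '[0.3,0,0,0,0,0,0, 0.3,0,0,0,0,0,0, 0.3,0,0,0,0,0,0, 0.3,0,0,0,0,0,0, 0.3,0,0,0,0,0,0, 0.3,0,0,0,0,0,0, 0.3,0,0,0,0,0,0, 0.3,0,0,0,0,0,0]' 40; python3 -c "
from h import *
s=env.sense();print(s['torque'],s['wrist_force']);go(.524,-.218,.034,18)"
```

```text
time: 17.1
tcp_pos: [0.5254, -0.2186, 0.0359]
orientation: [[-0.309, 0.951, 0.0], [0.951, 0.309, -0.0], [-0.0, 0.0, -1.0]]
wrist_force: [0.1, -0.4, 0.6]
opening: 1.0
grip_force: 0.0
[-0.04498662 -0.05724107 -0.01827712] [ 0.0657375  -0.42118186  0.64399678]
shift cm [ 0.1  -0.11  0.19] rot [0.   0.01 0.02]
time: 17.9
tcp_pos: [0.5257, -0.2191, 0.0375]
orientation: [[-0.309, 0.951, 0.002], [0.951, 0.309, -0.002], [-0.002, 0.001, -1.0]]
wrist_force: [-3.2, -0.1, 6.3]
opening: 0.675
grip_force: 43.8
[-0.09805225  0.57726571 -0.07654716] [-3.23167443 -0.08773479  6.27044427]
shift cm [ 0.16 -0.13  0.35] rot [0.06 0.13 0.01]
```

```bash
python3 -m pendant '[0.3,0,0,-0.5,0,0,0, 0.3,0,0,-1.5,0,0,0, 0.3,0,0,-3,0,0,0, 0.3,0,0,-6,0,0,0, 0.3,0,0,-9,0,0,0, 0.3,0,0,-12,0,0,0, 0.3,0,0,-15,0,0,0, 0.3,0,0,-16.5,0,0,0]'; python3 -c "
from h import *
s=env.sense();print(s['torque'],s['wrist_force']);go(.550,.272,.20,-9.5)"
```

```text
time: 18.7
tcp_pos: [0.5263, -0.2185, 0.2048]
orientation: [[-0.309, 0.951, 0.005], [0.951, 0.309, -0.002], [-0.004, 0.004, -1.0]]
wrist_force: [1.4, -0.7, -5.5]
opening: 0.674
grip_force: 45.2
[-0.0232334  -0.05026107 -0.00626459] [ 1.37046128 -0.74337556 -5.49686688]
shift cm [45.92 17.43  0.37] rot [ 0.26  0.16 27.52]
```

```bash
python3 -m pendant '[0.3,1.5,0.6,0,0,0,1, 0.3,4.5,1.7,0,0,0,3, 0.3,8,3,0,0,0,5, 0.3,11.5,4.4,0,0,0,7, 0.3,15,5.7,0,0,0,9, 0.3,18.5,7,0,0,0,11, 0.3,21.5,8.2,0,0,0,13, 0.3,24,9.1,0,0,0,15]'; python3 -c "
from h import *
s=env.sense();print(s['wrist_force']);go(.550,.272,.20,-9.5)"
```

```text
time: 19.5
tcp_pos: [0.5367, 0.0404, 0.2002]
orientation: [[-0.052, 0.999, -0.001], [0.999, 0.052, 0.001], [0.001, -0.001, -1.0]]
wrist_force: [0.5, 0.2, -4.8]
opening: 0.676
grip_force: 44.9
[ 0.4582461   0.18413461 -4.83036433]
shift cm [23.06  2.54  0.03] rot [-0.05 -0.03 12.48]
```

```bash
python3 -m pendant '[0.3,3.5,0.4,0,0,0,2, 0.3,7.5,0.8,0,0,0,4, 0.3,11.5,1.3,0,0,0,6, 0.3,15.5,1.7,0,0,0,8, 0.3,19,2.1,0,0,0,10, 0.3,21.5,2.4,0,0,0,12, 0.3,23.1,2.5,0,0,0,12.5, 0.3,23.1,2.5,0,0,0,12.5]'; python3 -c "
from h import *
im=cams.grab_frame('side');cv2.imwrite('pics/s3.png',cv2.resize(im[80:230,170:350],None,fx=3.3,fy=3.3))
s=env.sense();print(s['wrist_force']);go(.550,.272,.0355,-9.5)"
```

```text
time: 20.3
tcp_pos: [0.5492, 0.2726, 0.1998]
orientation: [[0.162, 0.987, -0.001], [0.987, -0.162, 0.001], [0.0, -0.002, -1.0]]
wrist_force: [-0.3, -0.3, -4.8]
opening: 0.673
grip_force: 45.0
[ 0.19707125 -0.38328378 -4.84083034]
shift cm [ 0.11  0.08 16.43] rot [-0.08  0.04  0.13]
```

View pics/s3.png

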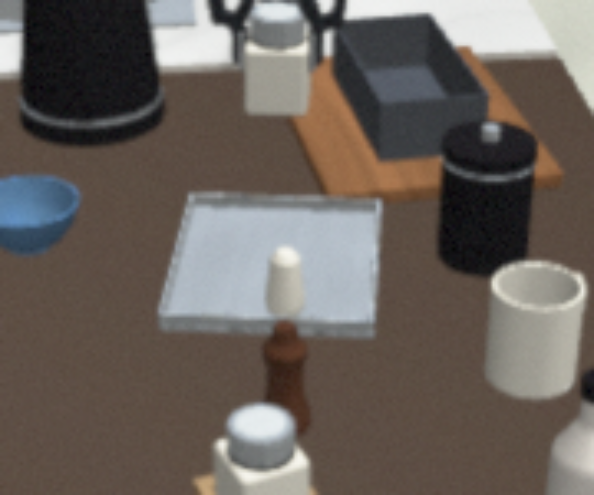

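The jar hangs upright above the tray, and the salt and mill are undisturbed. Lowering now, slowly at the end.

```bash
python3 -m pendant '[0.3,0.1,0.1,3,0,0,0, 0.3,0.1,0.1,6.5,0,0,0, 0.3,0.1,0.1,10,0,0,0, 0.3,0.1,0.1,13,0,0,0, 0.3,0.1,0.1,14.8,0,0,0, 0.3,0.1,0.1,15.5,0,0,0, 0.3,0.1,0.1,15.7,0,0,0, 0.3,0.1,0.1,15.7,0,0,0]'; python3 -m pendant '[0.3,0,0,0.1,0,0,0, 0.3,0,0,0.2,0,0,0, 0.3,0,0,0.3,0,0,0, 0.3,0,0,0.4,0,0,0, 0.3,0,0,0.45,0,0,0, 0.3,0,0,0.5,0,0,0, 0.3,0,0,0.5,0,0,0, 0.3,0,0,0.5,0,0,0]';python3 -c "
from h import *
s=env.sense();print(s['wrist_force']);go(.550,.272,.0355,-9.5)"
```

```text
time: 21.15
tcp_pos: [0.5521, 0.2709, 0.0444]
orientation: [[0.165, 0.986, 0.001], [0.986, -0.165, 0.0], [0.001, 0.001, -1.0]]
wrist_force: [-0.0, 0.1, -4.9]
opening: 0.672
grip_force: 44.9
time: 21.95
tcp_pos: [0.5513, 0.2711, 0.0383]
orientation: [[0.165, 0.986, -0.0], [0.986, -0.165, -0.0], [-0.0, -0.0, -1.0]]
wrist_force: [-0.2, -0.2, -6.6]
opening: 0.672
grip_force: 44.9
[-0.1586589  -0.1876514  -6.59719441]
shift cm [ 0.07 -0.14  0.28] rot [-0.01  0.    0.  ]
```

```bash
python3 -m pendant '[0.3,0,0,0.05,0,0,0, 0.3,0,0,0.1,0,0,0, 0.3,0,0,0.15,0,0,0, 0.3,0,0,0.2,0,0,0, 0.3,0,0,0.25,0,0,0, 0.3,0,0,0.25,0,0,0, 0.3,0,0,0.25,0,0,0, 0.3,0,0,0.25,0,0,0]';python3 -c "
from h import *
s=env.sense();print(s['wrist_force']);go(.550,.272,.0355,-9.5)"
```

```text
time: 22.75
tcp_pos: [0.5514, 0.2711, 0.036]
orientation: [[0.165, 0.986, 0.0], [0.986, -0.165, 0.0], [0.0, 0.0, -1.0]]
wrist_force: [0.4, -0.1, -5.2]
opening: 0.675
grip_force: 44.9
[ 0.40030603 -0.14218711 -5.17898366]
shift cm [ 0.07 -0.15  0.05] rot [ 0. -0.  0.]
```

```bash
python3 -m pendant '[0.3,0,0,0.04,0,0,0, 0.3,0,0,0.08,0,0,0, 0.3,0,0,0.12,0,0,0, 0.3,0,0,0.15,0,0,0, 0.3,0,0,0.15,0,0,0, 0.3,0,0,0.15,0,0,0, 0.3,0,0,0.15,0,0,0, 0.3,0,0,0.15,0,0,0]';python3 -c "
from h import *
s=env.sense();print(s['wrist_force']);go(.550,.272,.0355,-9.5)"
```

```text
time: 23.55
tcp_pos: [0.5515, 0.2713, 0.0355]
orientation: [[0.165, 0.986, 0.0], [0.986, -0.165, 0.0], [0.0, 0.0, -1.0]]
wrist_force: [-4.7, -0.8, 5.3]
opening: 0.672
grip_force: 46.4
[-4.65311014 -0.79921301  5.31455329]
shift cm [ 0.05 -0.16  0.  ] rot [ 0.01 -0.01  0.01]
```

The jar is on the floor of the tray. I'll open in stages and rise.

```bash
python3 -m pendant '[0.72,0,0,0,0,0,0, 0.8,0,0,0,0,0,0, 0.9,0,0,0,0,0,0, 1,0,0,0,0,0,0, 1,0,0,0,0,0,0, 1,0,0,-1,0,0,0, 1,0,0,-3,0,0,0, 1,0,0,-6,0,0,0]' 20; python3 -m pendant '[1,0,0,-4,0,0,0, 1,0,0,-8,0,0,0, 1,0,0,-12,0,0,0, 1,0,0,-15,0,0,0, 1,0,0,-15,0,0,0, 1,0,0,-15,0,0,0, 1,0,0,-15,0,0,0, 1,0,0,-15,0,0,0]';python3 -c "
from h import *
im=cams.grab_frame('side');cv2.imwrite('pics/s4.png',cv2.resize(im[100:300,170:350],None,fx=2.9,fy=2.9))
s=env.sense();print(s['wrist_force'])"
```

```text
time: 24.35
tcp_pos: [0.5499, 0.2706, 0.0938]
orientation: [[0.165, 0.986, -0.003], [0.986, -0.165, -0.001], [-0.002, -0.003, -1.0]]
wrist_force: [0.4, 0.6, 0.7]
opening: 1.0
grip_force: 0.0
time: 25.15
tcp_pos: [0.5504, 0.2708, 0.2426]
orientation: [[0.165, 0.986, -0.003], [0.986, -0.165, -0.001], [-0.002, -0.003, -1.0]]
wrist_force: [-0.2, 0.6, -0.2]
opening: 0.996
grip_force: 0.0
[-0.58820359  0.58973583 -0.21577205]
```

View pics/s4.png

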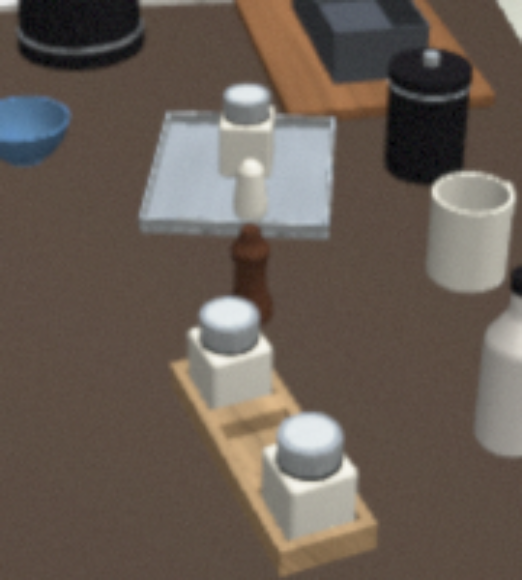

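The loose jar stands upright in the tray behind the salt, at about (247,130) in the crop. The two tight jars remain seated in the holder, and the gripper is clear.

```bash
python3 -c "
from bench import close_job
print(close_job())"
```

```text
the job is handed in; nothing more can be done
None
```

The middle jar's lid was loose (it turned about 18° at 0.1–0.2 N m), so that jar now stands upright in the tray beside the salt; the two outer lids held up to about 0.45 N m, and those jars are still in the holder. I handed the job in at about 25 s of the 72 s limit; no verdict came back.

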